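# Set a comparator stage to its gauge mark, play taken up

### The arm

A 6-joint arm with a two-finger parallel gripper is mounted at the origin on the work surface. World frame = base frame: x ahead of the robot, y to its left, z up, the work surface at z = 0. Lengths are in m, angles in rad, forces in N, time in s.
With the tool pointing down it reaches from about 0.25 to 0.725 m from the base axis. Payload 4 kg.
Tool frame: the origin (TCP) lies midway between the tips of the shut fingers; the grasp point (between the pads) lies 19 mm behind it; z points along the fingers, y is the direction in which the jaws open and shut (so a half turn about z gives the same grasp; the last joint's range is limited). The gripper opens to 85 mm and grips with 20 to 120 N. Pads are 22 mm wide; open, the fingers measure 114 mm over their backs; the gripper's body (76 mm by 85 mm) begins 54 mm behind the grasp point. The pads swing forward as they close: fully open they stand 13 mm farther back than shut.
Start: joints at [-1.28, 0.241, 0.005, 1.335, 0, 1.571], TCP at [0.143, -0.479, 0.193] pointing down, gripper open.
Joint ranges: [-2.72, 2.72], [-1.05, 1.87], [-1.09, 1.28], [-1.99, 2.15], [-1.42, 1.44], [-3.14, 3.14]. Speed limits (rad/s): [2.79, 2.79, 3.14, 3.14, 3.14, 3.14].

### API

Orientations are given as a unit quaternion [x, y, z, w].
In Python, from workcell import get_obs, camera, camera_model, job_done, masks_of gives the robot as it stands.
- The arm moves only by the tool jog_arm, never from a script. Its argument "deltas" is a list that holds one entry, the list of rows, each a list of 7 numbers: the shift along the tool's x, y, z in mm, then the turn, a rotation vector about the tool's x, y, z in degrees, then the finger opening in mm, from 0 to 85.4. A call has 1 to 5 rows; each row shifts and turns the pose as measured when the row begins, along the tool's axes as they then stand; what a row does not reach is not made up. A row lasts 1/10 s, in which the tool goes at most 50 mm and 8.59 degrees, less where a joint would pass 70% of its speed; a pose out of reach is approached as far as the arm can. A call with a gripper value outside its range is refused whole. The fingers move at their own pace and stop on an object; the grip force is fixed at half the most. Time passes only in rows, so rows that do not move let the fingers close. It gives the time, the measured TCP pose, the force and the opening at its end, in the units of the state.
- get_obs(): the state, without advancing time (a new reading comes with each control period).
- camera(name): name is "side" or "top"; returns the picture (400x640x3 uint8, red, green, blue); there is no depth.
- camera_model(name): a dict with "fovy" (degrees; the focal length in pixels is half the picture's height over the tangent of half this angle, whatever the lens; pixels are square), "cx", "cy" (the principal point, pixels), "k1" (the pictures are not rectified: a ray, as slopes to the right and down, at radius r is drawn at 1 + k1 r^2 times it, then the intrinsics apply), "pose" (4x4, takes a point from camera to world coordinates). Camera axes: x right, y down, z forward; pixel columns grow to the right and rows downward; lengths in m; the calibration is good to about 2 mm. A picture is of the moment at which its call begins. camera_model takes no time and is no camera call.
- job_done(): hands the job in, once; it reports no verdict.
Trained networks look in the newest picture that a camera, given by its name, has taken for a name from the list of things; names that differ only in an ending like _2 or _b are one class to them, and where a whole thing is asked for, a point or a joint stands for the part that bears it (a point fixed in the world has none). Each returns a list of dicts, best first, with "conf" (0 to 1); they miss things now and then, are a little off and sometimes report something else, mostly with a low value. They report only what shows in the picture. A call takes as long as a camera call.
- masks_of(target, camera): "pixels" (400x640 bool, what is visible of it) and "at" ([column, row] in pixels, amid what is visible of it).
The state is a dict: "clock": time; "joint_pos": joint angles; "joint_vel": joint speeds; "tau": joint torques, N m; "eef_pos": TCP position; "tool_rot": TCP orientation; "ft_force": force on the tool from outside, world axes, zero at the start; "ft_torque": the same for the moment, N m; "grip_width": finger opening in m.
Only numpy, scipy, OpenCV 4.12 (cv2) and the standard library are available. Lean on these libraries where they do the work, as an engineer would, in place of code of your own. Each camera call takes 0.05 s, during which the arm holds its last target. There are 200 camera calls.

### The job

The measuring stage has been left pushed too far into its dial gauge. By its grip post alone, draw the carriage back until it is clear of the gauge plunger, then bring it forward again until the needle stands at the raised mark tab on the dial, without pushing past the mark, so that the play in the drive is taken up in the forward direction. Then let go of the post, leaving the carriage where it is and the other things on the bench undisturbed.

Things in the scene. Friction and masses are not known exactly. Their poses are not given: they have to be found in the camera images.
- stage: Fixed dark steel base of the measuring stage, 130 x 400 mm, 26 mm high. Origin under its centre; its +y axis is FORWARD, the travel direction towards the dial gauge; z is up.
- carriage: Aluminium slide, plate 110 (x) x 150 (y) x 16 mm, top at z = 50 mm, running along the stage's y on 10 N of friction (the gauge cannot push it back). Origin at table height under the plate's middle; axes as the stage's. Rear stop: origin at y = -60 mm in the stage's frame, about 40 mm behind where it is found. Do not press on it with the fingers.
- contact_face (a point): Centre of the forward face of the upright steel contact plate (70 mm wide, up to z = 99 mm) on the carriage's forward end, 75 mm forward of the carriage's origin, z = 75 mm. This face presses the gauge plunger.
- slot (a point): Centre of the 24 x 24 mm slot in the carriage plate, at its top face, 30 mm behind the carriage's origin; moves with the carriage. The post stands in it with 10 mm of play along y. Play taken up forward: post_top is 5 mm forward of this point and the post bears on the slot's front end.
- post_top (a point): Centre of the top of the steel grip post, 110 mm above the table: an upright bar 16 (x) x 14 (y) mm, free for 60 mm above the carriage. It is the drive: it slides along the stage's y with 2.5 N of friction and moves the carriage only by bearing on the slot's ends. As found it stands in the rear or middle of its play.
- gauge: Dial gauge on a pillar fixed to the base. Origin on the pillar's axis at table height, 170 mm forward of the stage's origin; axes as the stage's. The black head, 68 mm across, has a white dial facing up at z = 89 mm, its centre about 50 mm behind the pillar. The head is clamped by hand up to 6.5 mm forward or back of its middle place; its setting is not reported.
- tip_mid (a point): Fixed point, 130.5 mm behind the gauge's origin at z = 75 mm: where the free plunger's tip would be with the head in its middle place; the real tip is up to 6.5 mm forward or back. Carriage face behind it by 7 mm or more: surely clear. The plunger yields 28 mm forward on a spring: 0.6 N at first touch, 0.4 N more per mm. As found it is pressed 8 to 23 mm.
- dial_mid (a point): Fixed point: where the dial's centre would be with the head in its middle place (the real one up to 6.5 mm off along y). The needle points at the plunger at zero and turns clockwise 0.175 rad per mm; a tick each 2 mm. The raised steel tab on the rim is the mark: 6 mm pressed, 3.0 N on the carriage. Wanted within 1.25 mm (2.5 to 3.5 N); 3 mm over (4.2 N) is pushed past.
- ring_gauge: Bystander: loose steel ring 56 mm across, 20 mm high, lying beside the stage.
- mouse: Bystander: black computer mouse 100 x 58 x 30 mm beside the stage.
- driver: Bystander: screwdriver 150 mm long lying beside the stage.

How it is judged:
By the outcome, as a careful person would: the job done as asked, in the order asked, and still so for the second after the job is handed in, with the robot touching nothing.
It also fails if it takes over 61 s, if anything falls off the work surface, if the arm or the gripper's body presses on something with over 40 N, if the wrist force passes 120 N, or if a joint passes its speed limit or range.

## Working session

There is one attempt and no reset: what is moved stays moved. The work goes in short steps, Python scripts to look and compute and a tool call to move; the robot and the scene stay as the last step left them, time stands still between calls to the robot, and variables do not carry over. Pictures are saved under pics/ and viewed, about 8 in all and at most 12, crops included, and the job is handed in when it is done.

Besides the shell and the picture viewer there is one more tool, called after ">>>" as name([rows], argument=value, ...), one row to a line, values as JSON. jog_arm: Moves the arm, as the interface text tells. Its arguments: {"type":"object","properties":{"deltas":{"type":"array"}},"required":["deltas"]}

```bash
mkdir -p pics
cat > h.py <<'E'
import numpy as np, cv2
from workcell import *
def K(n):
    m=camera_model(n); f=200/np.tan(np.radians(m["fovy"])/2); return m,f
def ray(n,u,v):
    m,f=K(n); d=np.array([(u-m["cx"])/f,(v-m["cy"])/f]); s=d.copy()
    for _ in range(20): s=d/(1+m["k1"]*(s@s))
    T=np.array(m["pose"]); return T[:3,3],T[:3,:3]@np.array([s[0],s[1],1])
def atz(n,u,v,z):
    o,d=ray(n,u,v); return o+d*(z-o[2])/d[2]
def proj(n,P):
    m,f=K(n); T=np.array(m["pose"]); q=T[:3,:3].T@(np.array(P)-T[:3,3]); s=q[:2]/q[2]
    s=s*(1+m["k1"]*(s@s)); return np.array([s[0]*f+m["cx"],s[1]*f+m["cy"]])
def snap(n,name):
    im=camera(n); cv2.imwrite("pics/"+name,im[:,:,::-1]); return im
E
python3 - <<'E'
from h import *
for n in("top","side"):
    snap(n,n+"0.png"); m,f=K(n); print(n,f,np.round(m["pose"],3).tolist(),m["cx"],m["cy"],m["k1"])
    for t in("stage","carriage","post_top","gauge","ring_gauge","mouse","driver"):
        print(t,[(round(r["conf"],2),np.round(r["at"]).tolist(),int(r["pixels"].sum())) for r in masks_of(t,n)[:2]])
o=get_obs();print(o["clock"],o["eef_pos"],o["tool_rot"],o["ft_force"],o["grip_width"])
E
```

```text
top 506.18579969746884 [[-0.005, -0.979, 0.203, 0.408], [-1.0, 0.004, -0.005, 0.047], [0.004, -0.203, -0.979, 0.904], [0.0, 0.0, 0.0, 1.0]] 318.976729547994 199.76332795793067 -0.13789740273687345
stage [(0.84, [377.0, 188.0], 15882), (0.68, [313.0, 201.0], 1940)]
carriage [(0.93, [391.0, 186.0], 5168)]
post_top [(0.59, [312.0, 205.0], 2042), (0.56, [412.0, 178.0], 219)]
gauge [(0.74, [312.0, 203.0], 2044)]
ring_gauge [(0.94, [412.0, 118.0], 593)]
mouse [(0.88, [339.0, 124.0], 1529), (0.52, [313.0, 201.0], 2034)]
driver [(0.71, [367.0, 268.0], 741)]
side 364.55065470178994 [[0.811, -0.309, 0.496, 0.281], [-0.584, -0.457, 0.671, -0.382], [0.02, -0.834, -0.551, 0.462], [0.0, 0.0, 0.0, 1.0]] 321.7130546105638 194.04423187298767 -0.022191577471050924
stage [(0.71, [384.0, 276.0], 17632)]
carriage [(0.58, [369.0, 261.0], 5560)]
post_top [(0.7, [394.0, 255.0], 466)]
gauge [(0.59, [306.0, 212.0], 1572)]
ring_gauge [(0.86, [458.0, 265.0], 748)]
mouse [(0.68, [285.0, 293.0], 855), (0.64, [389.0, 220.0], 1135)]
driver [(0.88, [284.0, 292.0], 871)]
0.8 [ 0.14338499 -0.47901703  0.19264324] [9.89446794e-01 1.44896650e-01 2.24622861e-05 3.91622751e-05] [ 0.03172053 -0.66896595  0.46079395] 0.08533826449140916
```

Run:
```python
import cv2,numpy as np
a=cv2.imread("pics/top0.png")[90:300,240:500];a=cv2.resize(a,None,fx=3,fy=3,interpolation=cv2.INTER_CUBIC)[:600]
cv2.imwrite("pics/top0c.png",a)
```

```text
(no output)
```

View pics/side0.png

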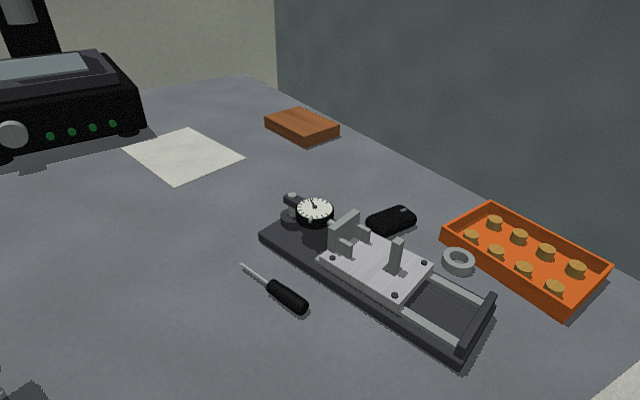

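View pics/top0c.png

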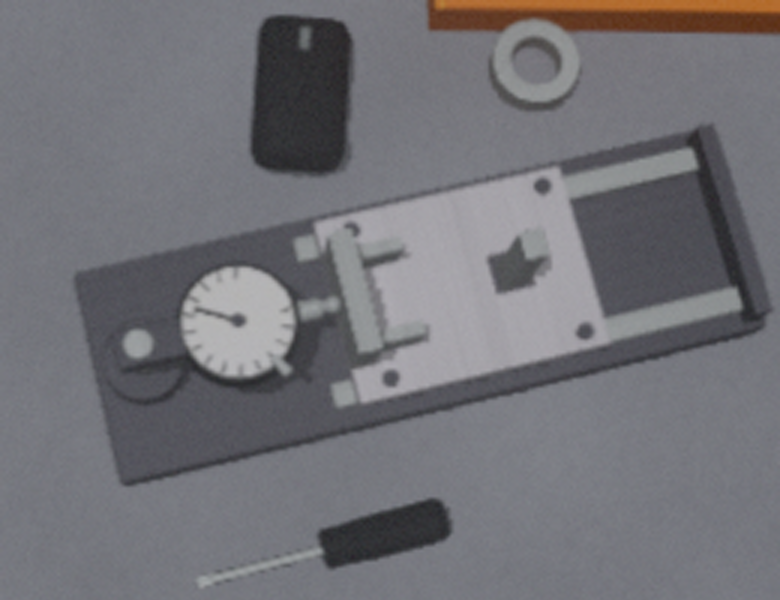

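The side view shows the stage, with the gauge head around (315,210) and the post around (397,255). In the top crop the needle points up-left, about 20 mm pressed. The tab is at crop (283,367) and the post top at crop (537,243).

>>> jog_arm([
  [[46, -17, 0, 0, 0, 3.6, 40], [46, -17, 0, 0, 0, 0, 40], [46, -17, 0, 0, 0, 0, 40], [46, -17, 0, 0, 0, 0, 40], [46, -17, 0, 0, 0, 0, 40]],
])

```text
clock: 1.5
eef_pos: [0.3483, -0.3443, 0.1925]
tool_rot: [0.995, 0.104, -0.0, 0.002]
ft_force: [0.0, -1.0, -0.7]
grip_width: 0.0398
```

```bash
cat >> h.py <<'E'
from scipy.spatial.transform import Rotation as Ro
def to(P,yaw=13.08):
    o=get_obs(); R=Ro.from_quat(o["tool_rot"]); p=np.array(o["eef_pos"])*1000
    t=Ro.from_matrix(np.array([[np.cos(np.radians(yaw)),np.sin(np.radians(yaw)),0],[np.sin(np.radians(yaw)),-np.cos(np.radians(yaw)),0],[0,0,-1]]).T)
    print("t",o["clock"],"tcp",p.round(1),"d",R.inv().apply(np.array(P)-p).round(1),"rot",np.degrees((R.inv()*t).as_rotvec()).round(2),"F",np.round(o["ft_force"],2),"w",round(o["grip_width"]*1000,1))
E
python3 -c "
from h import *
to([620.5,-123,150])"
```

```text
t 1.5 tcp [ 348.3 -344.3  192.5] d [ 312.2 -160.2   41.7] rot [ 0.21  0.03 -1.12] F [ 0.02 -0.99 -0.69] w 39.8
```

>>> jog_arm([
  [[44, -22, 2, 0, 0, -1.1, 40], [44, -22, 2, 0, 0, 0, 40], [44, -22, 2, 0, 0, 0, 40], [44, -22, 2, 0, 0, 0, 40], [44, -22, 2, 0, 0, 0, 40]],
])

```text
clock: 2.0
eef_pos: [0.5416, -0.1855, 0.183]
tool_rot: [0.993, 0.114, 0.001, 0.003]
ft_force: [0.8, -1.7, 0.3]
grip_width: 0.0398
```

```bash
python3 -c "
from h import *
to([620.5,-123,150])"
```

```text
t 2.0 tcp [ 541.6 -185.5  183. ] d [ 91.  -43.3  32.9] rot [ 0.42 -0.11  0.02] F [ 0.79 -1.72  0.31] w 39.8
```

>>> jog_arm([
  [[40, -20, 10, 0.4, 0, 0, 40], [35, -16, 8, 0, 0, 0, 40], [10, -4, 4, 0, 0, 0, 40], [0, 0, 0, 0, 0, 0, 40]],
])

```text
clock: 2.4
eef_pos: [0.6222, -0.1188, 0.1586]
tool_rot: [0.993, 0.119, 0.001, -0.0]
ft_force: [-1.0, -0.3, -0.7]
grip_width: 0.0398
```

Run:
```python
from h import *
to([620.5,-123,150])
s=snap("side","side1.png");t=snap("top","top1.png")
a=s[120:320,280:480,::-1];b=t[110:260,240:480,::-1]
a=cv2.resize(a,(400,400),interpolation=3);b=cv2.resize(b,(640,400),interpolation=3)
cv2.imwrite("pics/c1.png",cv2.resize(np.hstack([a,b]),None,fx=.76,fy=.76))
cv2.imwrite("pics/c1.png",cv2.resize(s[150:330,270:480,::-1],None,fx=3,fy=3,interpolation=3))
```

```text
t 2.4 tcp [ 622.2 -118.8  158.6] d [-2.7  3.7  8.6] rot [-0.02 -0.16  0.56] F [-1.   -0.35 -0.73] w 39.8
```

View pics/c1.png

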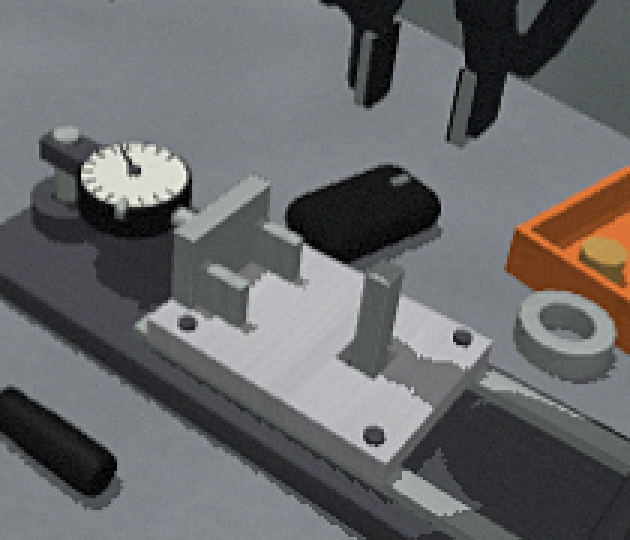

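Side crop: the post top centre is at crop (386,270), the fingers hang above it, and nothing is in the way. I'll cross-check the post in both views.

Run:
```python
from h import *
print(atz("side",270+386/3,150+271/3,.11)*1000)
m=proj("top",[.6205,-.123,.11]);print("pred top",m, (m-[240,90])*3)
print(proj("side",[.6205,-.123,.11]))
```

```text
[ 619.36723664 -119.07980655  110.        ]
pred top [420.34743575 170.42488204] [541.04230726 241.27464612]
[401.13447682 241.48633569]
```

>>> jog_arm([
  [[-3, 2, 20, 0, 0, 0.5, 40], [0, 0, 25, 0, 0, 0, 40], [0, 0, 25, 0, 0, 0, 40], [0, 0, 12, 0, 0, 0, 40], [0, 0, 0, 0, 0, 0, 40]],
])

```text
clock: 3.0
eef_pos: [0.6156, -0.1316, 0.0814]
tool_rot: [0.994, 0.107, 0.004, 0.002]
ft_force: [-0.0, 0.8, 0.7]
grip_width: 0.0399
```

```bash
python3 -c "
from h import *
to([619.8,-121.5,70])"
```

```text
t 3.0 tcp [ 615.6 -131.6   81.4] d [ 6.2 -9.  11.4] rot [ 0.28 -0.48 -0.75] F [-0.03  0.76  0.67] w 39.9
```

>>> jog_arm([
  [[6, -9, 2, 0.3, -0.5, -0.7, 40], [0, 0, 0, 0, 0, 0, 40], [0, 0, 0, 0, 0, 0, 40]],
])

```text
clock: 3.3
eef_pos: [0.621, -0.1227, 0.0832]
tool_rot: [0.994, 0.113, 0.002, 0.0]
ft_force: [0.3, -0.7, 0.1]
grip_width: 0.04
```

```bash
python3 -c "
from h import *
to([619.8,-121.5,70])"
```

```text
t 3.3 tcp [ 621.  -122.7   83.2] d [-0.9 -1.5 13.2] rot [ 0.08 -0.2  -0.14] F [ 0.33 -0.68  0.08] w 40.0
```

>>> jog_arm([
  [[0, 0, 7, 0, 0, 0, 40], [0, 0, 5, 0, 0, 0, 40], [0, 0, 0, 0, 0, 0, 40], [0, 0, 0, 0, 0, 0, 40]],
])

```text
clock: 3.7
eef_pos: [0.6226, -0.1224, 0.072]
tool_rot: [0.994, 0.113, 0.003, 0.001]
ft_force: [-0.2, 0.0, 0.0]
grip_width: 0.0401
```

```bash
python3 -c "
from h import *
to([619.8,-121.5,70])"
```

```text
t 3.7 tcp [ 622.6 -122.4   72. ] d [-2.5 -1.5  2. ] rot [ 0.17 -0.38 -0.07] F [-0.23  0.02  0.01] w 40.1
```

>>> jog_arm([
  [[-2, 0, 0, 0, -0.4, 0, 10], [0, 0, 0, 0, 0, 0, 10], [0, 0, 0, 0, 0, 0, 10], [0, 0, 0, 0, 0, 0, 10], [0, 0, 0, 0, 0, 0, 10]],
])

```text
clock: 4.2
eef_pos: [0.6204, -0.123, 0.0721]
tool_rot: [0.994, 0.113, -0.0, 0.001]
ft_force: [0.2, -0.2, -0.3]
grip_width: 0.0098
```

```bash
cat >> h.py <<'E'
f2=np.array([-.2264,.974])
def st():
    o=get_obs();p=np.array(o["eef_pos"])*1000-[607,-72.1,0];F=np.array(o["ft_force"])
    print("t",o["clock"],"stage y",round(p[:2]@f2,2),"x",round(p[0]*.974+p[1]*.2264,2),"z",round(p[2],1),"F fwd",round(F[:2]@f2,2),"F",F.round(1),"w",round(o["grip_width"]*1000,1))
E
python3 -c "
from h import *
st();to([619.8,-121.5,70])"
```

```text
t 4.2 stage y -52.58 x 1.58 z 72.1 F fwd -0.24 F [ 0.2 -0.2 -0.3] w 9.8
t 4.2 tcp [ 620.4 -123.    72.1] d [-0.3 -1.6  2.1] rot [ 0.16  0.06 -0.08] F [ 0.23 -0.19 -0.32] w 9.8
```

Width 9.8 mm is less than the post's 14 mm, so I'll look before going on.

Run:
```python
from h import *
s=snap("side","side2.png");t=snap("top","top2.png")
a=cv2.resize(s[170:310,300:440,::-1],(400,400),interpolation=3);b=cv2.resize(t[110:250,280:420+20,::-1],(400,400*140//160),interpolation=3)
b=cv2.copyMakeBorder(b,0,400-b.shape[0],0,0,0)
cv2.imwrite("pics/c2.png",np.hstack([a,b]))
```

```text
(no output)
```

View pics/c2.png

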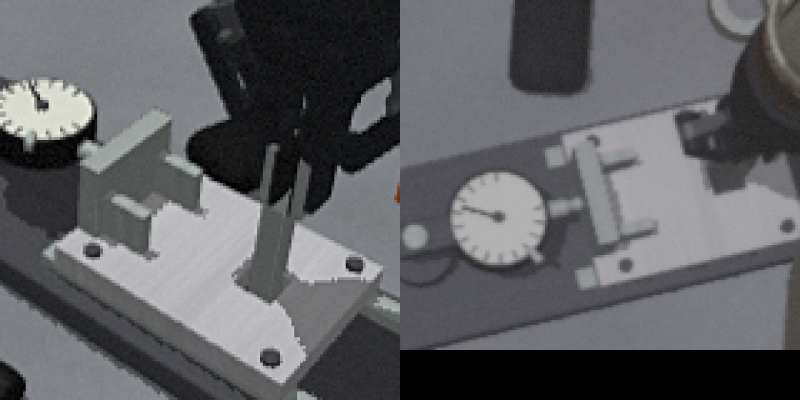

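The pads seem to straddle the post in the side view, on either side of crop (285,200). I'll command fully shut to see whether they stop on it.

>>> jog_arm([
  [[0, 0, 0, 0, 0, 0, 0], [0, 0, 0, 0, 0, 0, 0], [0, 0, 0, 0, 0, 0, 0]],
])

```text
clock: 4.6
eef_pos: [0.6205, -0.123, 0.0722]
tool_rot: [0.994, 0.113, -0.0, 0.002]
ft_force: [-0.2, 0.4, -0.2]
grip_width: 0.0001
```

Run:
```python
from h import *
st()
s=snap("side","side3.png")
a=s[195:295,345:445,::-1]; a=cv2.convertScaleAbs(a,alpha=1.6,beta=20)
cv2.imwrite("pics/c3.png",cv2.resize(a,(600,600),interpolation=3))
```

```text
t 4.6 stage y -52.59 x 1.61 z 72.2 F fwd 0.42 F [-0.2  0.4 -0.2] w 0.1
```

View pics/c3.png

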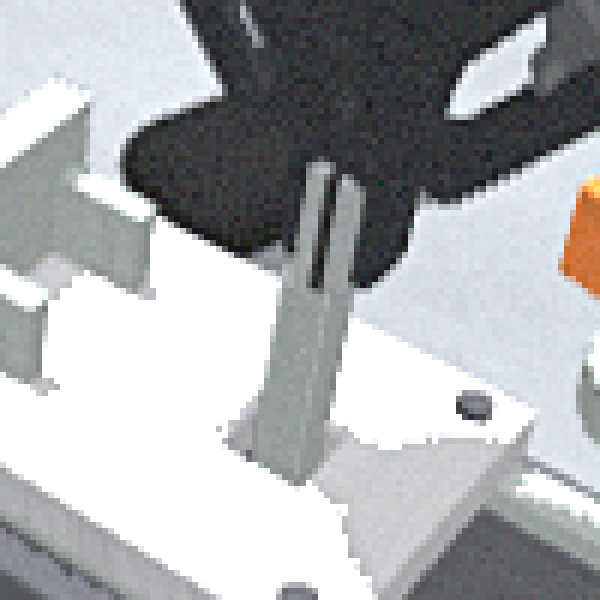

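Run:
```python
from h import *
o=get_obs();p=np.array(o["eef_pos"])
for n in("side","top"):
    for dz in(0,.019,.038): q=proj(n,p+[0,0,dz]);print(n,dz,q, (q-[345,195])*6)
    for z in(.05,.11): 
        q=proj(n,[.6195,-.120,z]); print("post",z,q,(q-[345,195])*6)
print(o["joint_pos"])
# ray: where does tip appear
print(atz("side",345+330/6,195+285/6,.0722)*1000)
print("post base centre via side", atz("side",345+290/6,195+455/6,.05)*1000)
```

```text
side 0 [397.60834151 260.3055253 ] [315.65004906 391.83315182]
side 0.019 [399.32413131 251.03650192] [325.94478785 336.21901152]
side 0.038 [401.1049498  241.40109493] [336.62969882 278.40656961]
post 0.05 [393.90172329 269.80707142] [293.41033974 448.84242853]
post 0.11 [399.18081133 240.63680047] [325.08486796 273.82080285]
top 0 [415.92198033 176.19844285] [ 425.53188197 -112.80934289]
top 0.019 [418.083856   173.37587355] [ 438.50313602 -129.7447587 ]
top 0.038 [420.34063598 170.42782896] [ 452.04381588 -147.43302626]
post 0.05 [411.8651226  179.87446494] [401.19073559 -90.75321034]
post 0.11 [418.56248332 171.01837488] [ 441.37489994 -143.8897507 ]
[-0.19397399  0.57137051  0.18552043  1.18468912 -0.00307062  2.72068023]
[653.63572976 -95.83464508  72.2       ]
post base centre via side [ 617.16676267 -121.08125774   50.        ]
```

Run:
```python
from h import *
q=proj("side",[.6222,-.1188,.1586]);print("c1",q,(q-[270,150])*3)
for P in([.6537,-.0958,.072],[.6205,-.123,.11]):
    print(proj("side",P),proj("top",P))
o=get_obs();print(o)
t=cv2.imread("pics/top2.png")[120:220,350:480]
cv2.imwrite("pics/c4.png",cv2.convertScaleAbs(cv2.resize(t,None,fx=5,fy=5,interpolation=3),alpha=1.5,beta=15))
```

```text
c1 [404.65277436 213.14827884] [403.95832307 189.44483651]
[399.99523296 242.56704049] [399.34693393 157.49801795]
[401.13447682 241.48633569] [420.34743575 170.42488204]
{'clock': 4.65, 'joint_pos': array([-0.19397399,  0.57137051,  0.18552043,  1.18468912, -0.00307062,
        2.72068023]), 'joint_vel': array([ 1.70620718e-03, -3.04496372e-04,  3.67091083e-04, -1.60541527e-05,
        4.48609290e-04, -9.79917715e-04]), 'tau': array([ 2.52862112e-03, -5.12630975e+01,  2.41516131e+01, -4.50296411e-04,
       -9.47713415e-03,  2.57187185e-05]), 'eef_pos': array([ 0.62045329, -0.12295517,  0.07215583]), 'tool_rot': array([ 9.93568115e-01,  1.13225555e-01, -3.42082402e-04,  1.50222644e-03]), 'ft_force': array([ 1.27557882, -0.28189982,  0.06513846]), 'ft_torque': array([ 0.01792338,  0.05781874, -0.06393309]), 'grip_width': 0.0001548596933537148}
```

View pics/c4.png

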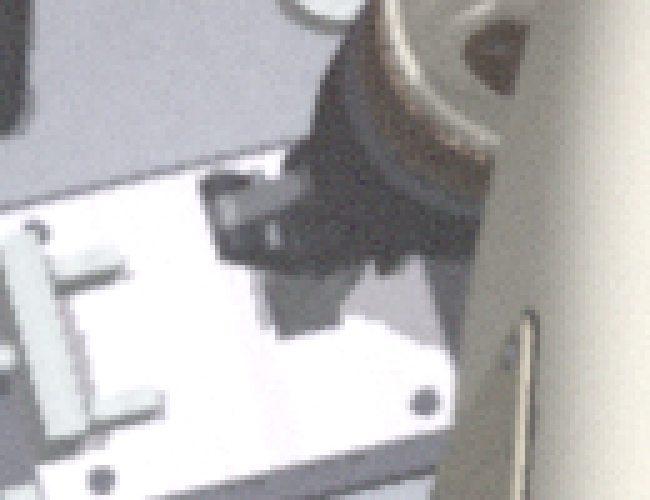

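The side crop c3 shows the shut fingertips at about (338,287), covering the post's top face. So they're above the post, at z of about 110 mm and not the reported 72. In the top crop c4 the hand also hides the post top near (343,255). The measured tool height doesn't match the cameras, so I'll open, go down 20 mm (safe under either reading) and probe by closing.

>>> jog_arm([
  [[0, 0, 0, 0, 0, 0, 40], [0, 0, 0, 0, 0, 0, 40], [0, 0, 6, 0, 0, 0, 40], [0, 0, 6, 0, 0, 0, 40], [0, 0, 5, 0, 0, 0, 40]],
])

```text
clock: 5.15
eef_pos: [0.6211, -0.1231, 0.0547]
tool_rot: [0.994, 0.113, 0.0, 0.002]
ft_force: [0.9, 0.4, -0.6]
grip_width: 0.0401
```

```bash
python3 -c "
from h import *
st();to([619.8,-121.5,53])"
```

```text
t 5.15 stage y -52.91 x 2.17 z 54.7 F fwd 0.15 F [ 0.9  0.4 -0.6] w 40.1
t 5.15 tcp [ 621.1 -123.1   54.7] d [-0.9 -1.9  1.7] rot [ 0.21 -0.03 -0.08] F [ 0.89  0.36 -0.6 ] w 40.1
```

>>> jog_arm([
  [[-1, 0, 1, 0.2, 0, 0, 0], [0, 0, 0, 0, 0, 0, 0], [0, 0, 0, 0, 0, 0, 0], [0, 0, 0, 0, 0, 0, 0]],
])

```text
clock: 5.55
eef_pos: [0.6188, -0.1222, 0.0522]
tool_rot: [0.994, 0.114, -0.001, -0.001]
ft_force: [0.0, 0.9, -1.0]
grip_width: 0.0122
```

Run:
```python
from h import *
st()
s=snap("side","side4.png")
a=s[195:295,345:445,::-1]; a=cv2.convertScaleAbs(a,alpha=1.6,beta=20)
cv2.imwrite("pics/c5.png",cv2.resize(a,(600,600),interpolation=3))
```

```text
t 5.55 stage y -51.48 x 0.15 z 52.2 F fwd 0.87 F [ 0.   0.9 -1. ] w 12.2
```

View pics/c5.png

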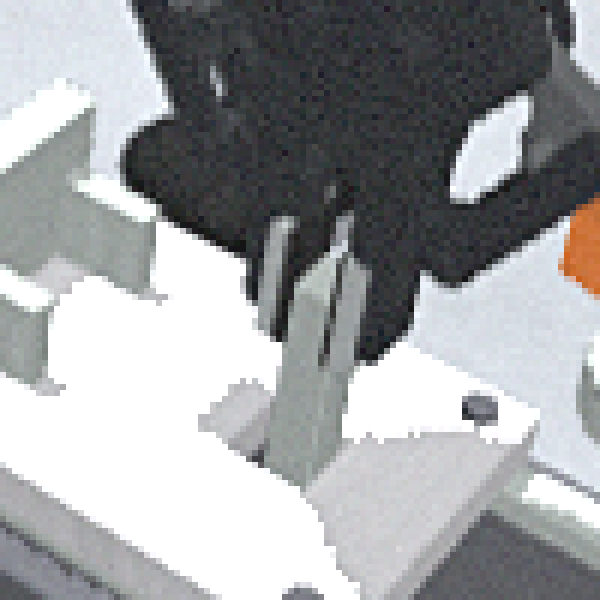

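>>> jog_arm([
  [[0, 0, 0, 0, 0, 0, 0], [0, 0, 0, 0, 0, 0, 0]],
])

```text
clock: 5.8
eef_pos: [0.6188, -0.1222, 0.0522]
tool_rot: [0.994, 0.114, -0.001, -0.001]
ft_force: [0.5, -0.2, -0.5]
grip_width: 0.0124
```

```bash
python3 -c "
from h import *
st()"
```

```text
t 5.8 stage y -51.5 x 0.16 z 52.2 F fwd -0.31 F [ 0.5 -0.2 -0.5] w 12.4
```

The fingers hold at 12.4 mm with the pads either side of the post, so it's a grip, but shallow. I'll reseat 10 mm lower. The tips, at about (365,350), are well clear of the plate.

>>> jog_arm([
  [[0, 0, 0, 0, 0, 0, 36], [0, 0, 0, 0, 0, 0, 36], [0, 0, 6, 0, 0, 0, 36], [0, 0, 6, 0, 0, 0, 36], [0, 0, 0, 0, 0, 0, 36]],
])

```text
clock: 6.3
eef_pos: [0.6192, -0.1229, 0.0394]
tool_rot: [0.994, 0.113, -0.001, -0.001]
ft_force: [-0.2, 0.5, -0.6]
grip_width: 0.0361
```

>>> jog_arm([
  [[0, 0, 0, 0, 0, 0, 0], [0, 0, 0, 0, 0, 0, 0], [0, 0, 0, 0, 0, 0, 0], [0, 0, 0, 0, 0, 0, 0], [0, 0, 0, 0, 0, 0, 0]],
])

```text
clock: 6.8
eef_pos: [0.6188, -0.1228, 0.039]
tool_rot: [0.994, 0.114, -0.001, -0.001]
ft_force: [-0.4, -0.4, -0.3]
grip_width: 0.0125
```

```bash
python3 -c "
from h import *
st();to([619.8,-121.5,42])"
```

```text
t 6.8 stage y -52.04 x 0.06 z 39.0 F fwd -0.32 F [-0.4 -0.4 -0.3] w 12.5
t 6.8 tcp [ 618.8 -122.8   39. ] d [ 1.2 -1.  -3. ] rot [-0.11  0.12 -0.04] F [-0.43 -0.43 -0.32] w 12.5
```

>>> jog_arm([
  [[0, 4, 0, 0, 0, 0, 0], [0, 5, 0, 0, 0, 0, 0], [0, 5, 0, 0, 0, 0, 0], [0, 5, 0, 0, 0, 0, 0], [0, 5, 0, 0, 0, 0, 0]],
])

```text
clock: 7.3
eef_pos: [0.6219, -0.1358, 0.0391]
tool_rot: [0.993, 0.117, -0.003, -0.01]
ft_force: [-2.0, 9.3, 2.2]
grip_width: 0.0135
```

```bash
cat >> h.py <<'E'
def dial(name=None,c=(581.8,42.1)):
    im=camera("top"); H=[]
    w=np.array([[c[0]+a,c[1]+b] for a,b in((-45,-45),(45,-45),(45,45),(-45,45))])
    src=np.float32([proj("top",[x/1000,y/1000,.089]) for x,y in w])
    # rectified: right = stage backward(-f), down = clockwise-next (stage -x... see axes); 8 px/mm
    b=-f2; r=np.array([-.974,-.2264])  # looking down, clockwise from -f goes to -x side
    d=w-np.array(c); dst=np.float32(np.c_[d@b*7+280,d@r*7+280])
    g=cv2.warpPerspective(im,cv2.getPerspectiveTransform(src,dst),(560,560),flags=cv2.INTER_CUBIC)
    if name: cv2.imwrite("pics/"+name,g[:,:,::-1])
    return g
E
python3 -c "
from h import *
st();to([619.8,-121.5,39]);dial('d0.png')"
```

```text
t 7.3 stage y -65.43 x 0.06 z 39.1 F fwd 9.5 F [-2.   9.3  2.2] w 13.5
t 7.3 tcp [ 621.9 -135.8   39.1] d [  1.3 -14.4   0.4] rot [-1.13  0.2   0.4 ] F [-1.97  9.3   2.23] w 13.5
```

View pics/d0.png

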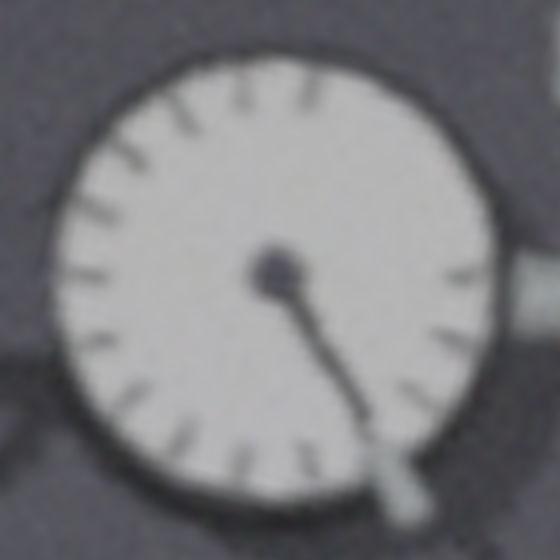

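The rectified dial reads well. The hub is at (277,275), the zero tick at (462,278) and the tab at (400,490), about 60° as expected. On the way back the needle is passing the tab. I'll keep drawing back.

>>> jog_arm([
  [[0, 5, 0, -1, 0, 0, 0], [0, 5, 0, 0, 0, 0, 0], [0, 5, 0, 0, 0, 0, 0], [0, 3, 0, 0, 0, 0, 0], [0, 0, 0, 0, 0, 0, 0]],
])

```text
clock: 7.85
eef_pos: [0.6229, -0.1406, 0.0391]
tool_rot: [0.993, 0.121, -0.004, -0.011]
ft_force: [-0.2, -0.0, -0.8]
grip_width: 0.0133
```

```bash
cat >> h.py <<'E'
def read():
    g=cv2.cvtColor(dial(),cv2.COLOR_RGB2GRAY).astype(np.float32); th=np.radians(np.arange(-20,340,.5)); r=np.arange(50,150)
    X=277+np.outer(np.cos(th),r);Y=275+np.outer(np.sin(th),r)
    v=cv2.remap(g,X.astype(np.float32),Y.astype(np.float32),1).mean(1); k=v.argmin()
    wt=np.clip(v[max(0,k-20):k+21].max()-20-v[max(0,k-20):k+21],0,None);a=(th[max(0,k-20):k+21]*wt).sum()/wt.sum()
    print("needle deg",round(np.degrees(a),1),"mm",round(a/.175,2),"contrast",round(float(np.median(v)-v[k]),1))
E
python3 -c "
from h import *
st();read();to([619.8,-121.5,39])
for c in('top','side'):
  if c=='side': camera(c)
  print([(round(r['conf'],2),np.round(r['at'],1)) for r in masks_of('carriage',c)])"
```

```text
t 7.85 stage y -70.33 x -0.07 z 39.1 F fwd 0.03 F [-0.2 -0.  -0.8] w 13.3
needle deg 8.5 mm 0.85 contrast 82.4
t 7.9 tcp [ 622.9 -140.7   39.1] d [  1.6 -19.3   0.5] rot [-1.27  0.36  0.79] F [-1.35  3.8  -0.05] w 13.1
[(0.8, array([395.9, 185.6]))]
[(0.76, array([379.5, 270.3])), (0.58, array([460.7, 267.3]))]
```

>>> jog_arm([
  [[0, 6, 0, -0.6, 0, 0.4, 0], [0, 6, 0, -0.6, 0, 0, 0], [0, 6, 0, 0, 0, 0, 0], [0, 6, 0, 0, 0, 0, 0]],
])

```text
clock: 8.45
eef_pos: [0.625, -0.1497, 0.0391]
tool_rot: [0.993, 0.121, -0.005, -0.014]
ft_force: [-3.6, 12.6, 2.9]
grip_width: 0.013
```

```bash
python3 -c "
from h import *
st();read();to([619.8,-121.5,39])"
```

```text
t 8.45 stage y -79.66 x -0.08 z 39.1 F fwd 13.11 F [-3.6 12.6  2.9] w 13.0
needle deg 0.1 mm 0.01 contrast 79.0
t 8.5 tcp [ 625.2 -150.5   39.1] d [  1.8 -29.4   0.9] rot [-1.59  0.37  0.82] F [-3.9  10.86  3.79] w 13.2
```

The needle is at zero and the carriage about 9 mm clear of the plunger. Now forward through the play.

>>> jog_arm([
  [[0, -4, 0, -0.8, 0, 0.4, 0], [0, -4, 0, -0.8, 0, 0.4, 0], [0, -4, 0, 0, 0, 0, 0], [0, -4, 0, 0, 0, 0, 0]],
])

```text
clock: 8.9
eef_pos: [0.6232, -0.1413, 0.0391]
tool_rot: [0.994, 0.112, -0.002, 0.006]
ft_force: [3.9, -12.6, -4.5]
grip_width: 0.0133
```

```bash
python3 -c "
from h import *
st();read();to([619.8,-121.5,39])"
```

```text
t 8.9 stage y -71.06 x 0.06 z 39.1 F fwd -13.1 F [  3.9 -12.6  -4.5] w 13.3
needle deg 0.1 mm 0.01 contrast 78.1
t 8.95 tcp [ 623.1 -140.9   39.1] d [  1.1 -19.6  -0.2] rot [ 0.68  0.26 -0.26] F [ 2.71 -9.81 -4.85] w 13.1
```

>>> jog_arm([
  [[0, -4, 0, 0.3, 0, 0, 0], [0, -4, 0, 0, 0, 0, 0], [0, -4, 0, 0, 0, 0, 0]],
])

```text
clock: 9.25
eef_pos: [0.6231, -0.1405, 0.0391]
tool_rot: [0.994, 0.108, 0.001, 0.012]
ft_force: [3.8, -12.7, -3.4]
grip_width: 0.0128
```

```bash
python3 -c "
from h import *
st();read();to([619.8,-121.5,39])"
```

```text
t 9.25 stage y -70.3 x 0.2 z 39.1 F fwd -13.18 F [  3.8 -12.7  -3.4] w 12.8
needle deg 0.1 mm 0.01 contrast 77.7
t 9.3 tcp [ 623.  -140.3   39.1] d [  0.9 -19.   -0.3] rot [ 1.32  0.09 -0.68] F [  3.78 -12.08  -4.34] w 12.9
```

>>> jog_arm([
  [[0, -6, 0, 0.6, 0, -0.3, 0], [0, -6, 0, 0.6, 0, -0.3, 0], [0, -6, 0, 0, 0, 0, 0]],
])

```text
clock: 9.6
eef_pos: [0.6219, -0.135, 0.0391]
tool_rot: [0.994, 0.109, 0.002, 0.009]
ft_force: [3.8, -12.5, -2.9]
grip_width: 0.0132
```

```bash
python3 -c "
from h import *
st();read();to([619.8,-121.5,39])"
```

```text
t 9.6 stage y -64.61 x 0.28 z 39.1 F fwd -13.08 F [  3.8 -12.5  -2.9] w 13.2
needle deg 0.1 mm 0.01 contrast 77.5
t 9.65 tcp [ 621.7 -134.2   39.1] d [  0.9 -12.8  -0.2] rot [ 1.05 -0.07 -0.51] F [  4.77 -12.21  -3.51] w 13.1
```

>>> jog_arm([
  [[0, -6, 0, 0.5, 0, -0.3, 0], [0, -6, 0, 0.3, 0, 0, 0]],
])

```text
clock: 9.85
eef_pos: [0.6211, -0.1312, 0.0391]
tool_rot: [0.994, 0.109, 0.002, 0.008]
ft_force: [4.8, -13.7, -4.5]
grip_width: 0.0134
```

```bash
python3 -c "
from h import *
st();read();to([619.8,-121.5,39])"
```

```text
t 9.85 stage y -60.74 x 0.4 z 39.1 F fwd -14.48 F [  4.8 -13.7  -4.5] w 13.4
needle deg 20.0 mm 2.0 contrast 74.2
t 9.9 tcp [ 621.  -130.8   39.1] d [ 0.8 -9.4 -0.1] rot [ 0.96 -0.17 -0.52] F [  4.28 -13.51  -4.54] w 13.0
```

>>> jog_arm([
  [[0, -6, 0, 0.5, 0, -0.3, 0]],
])

```text
clock: 10.0
eef_pos: [0.6208, -0.1298, 0.039]
tool_rot: [0.994, 0.111, 0.003, 0.007]
ft_force: [3.8, -14.1, -5.4]
grip_width: 0.0131
```

```bash
python3 -c "
from h import *
st();read();read();st()"
```

```text
t 10.0 stage y -59.3 x 0.4 z 39.0 F fwd -14.56 F [  3.8 -14.1  -5.4] w 13.1
needle deg 32.6 mm 3.26 contrast 74.4
needle deg 34.9 mm 3.48 contrast 71.1
t 10.1 stage y -59.13 x 0.44 z 39.1 F fwd -13.89 F [  4.6 -13.2  -3.8] w 13.2
```

>>> jog_arm([
  [[0, -6, 0, 0.5, 0, -0.3, 0]],
])

```text
clock: 10.2
eef_pos: [0.6207, -0.1288, 0.039]
tool_rot: [0.994, 0.112, 0.003, 0.007]
ft_force: [4.7, -14.6, -5.1]
grip_width: 0.013
```

```bash
python3 -c "
from h import *
st();read();read();st()"
```

```text
t 10.2 stage y -58.33 x 0.46 z 39.0 F fwd -15.33 F [  4.7 -14.6  -5.1] w 13.0
needle deg 41.6 mm 4.15 contrast 73.1
needle deg 43.3 mm 4.32 contrast 77.1
t 10.3 stage y -58.21 x 0.46 z 39.1 F fwd -13.81 F [  3.9 -13.3  -3.8] w 13.1
```

>>> jog_arm([
  [[0, -6, 0, 0.5, 0, -0.3, 0]],
])

```text
clock: 10.4
eef_pos: [0.6205, -0.1281, 0.0391]
tool_rot: [0.994, 0.112, 0.003, 0.006]
ft_force: [5.7, -14.2, -4.6]
grip_width: 0.0133
```

```bash
python3 -c "
from h import *
st();read();read();st()"
```

```text
t 10.4 stage y -57.63 x 0.51 z 39.1 F fwd -15.16 F [  5.7 -14.2  -4.6] w 13.3
needle deg 48.4 mm 4.83 contrast 72.8
needle deg 49.6 mm 4.95 contrast 78.6
t 10.5 stage y -57.52 x 0.51 z 39.1 F fwd -14.46 F [  4.6 -13.8  -4.3] w 13.1
```

>>> jog_arm([
  [[0, -6, 0, 0.5, 0, -0.3, 0]],
])

```text
clock: 10.6
eef_pos: [0.6204, -0.1276, 0.039]
tool_rot: [0.994, 0.113, 0.004, 0.006]
ft_force: [4.2, -14.6, -3.7]
grip_width: 0.0133
```

```bash
python3 -c "
from h import *
st();read();read();st()"
```

```text
t 10.6 stage y -57.11 x 0.51 z 39.0 F fwd -15.2 F [  4.2 -14.6  -3.7] w 13.3
needle deg 53.1 mm 5.3 contrast 73.1
needle deg 54.1 mm 5.39 contrast 72.2
t 10.7 stage y -57.05 x 0.51 z 39.0 F fwd -14.71 F [  5.6 -13.8  -5.1] w 13.1
```

>>> jog_arm([
  [[0, -6, 0, 0.4, 0, -0.3, 0]],
])

```text
clock: 10.8
eef_pos: [0.6204, -0.1272, 0.0391]
tool_rot: [0.993, 0.114, 0.004, 0.006]
ft_force: [5.4, -14.2, -5.1]
grip_width: 0.0132
```

```bash
python3 -c "
from h import *
st();read();read();st();to([619.8,-121.5,39])"
```

```text
t 10.8 stage y -56.75 x 0.59 z 39.1 F fwd -15.06 F [  5.4 -14.2  -5.1] w 13.2
needle deg 56.6 mm 5.64 contrast 74.7
needle deg 59.9 mm 5.98 contrast 69.9
t 10.9 stage y -56.6 x 0.63 z 39.0 F fwd -14.98 F [  5.2 -14.2  -5.5] w 13.0
t 10.9 tcp [ 620.4 -127.1   39. ] d [ 0.7 -5.6 -0. ] rot [ 0.77 -0.41 -0.02] F [  5.16 -14.18  -5.46] w 13.0
```

The needle stands at about 5.8 mm. I'll relax the push, then open.

>>> jog_arm([
  [[0, 0, 0, 0, 0, 0, 0], [0, 0.5, 0, 0, 0, 0, 0]],
])

```text
clock: 11.1
eef_pos: [0.6205, -0.1274, 0.039]
tool_rot: [0.994, 0.113, 0.005, 0.004]
ft_force: [0.9, 0.6, 0.2]
grip_width: 0.0128
```

```bash
python3 -c "
from h import *
st();read();read();st();to([619.8,-121.5,39])"
```

```text
t 11.1 stage y -56.92 x 0.63 z 39.0 F fwd 0.38 F [0.9 0.6 0.2] w 12.8
needle deg 59.8 mm 5.96 contrast 68.6
needle deg 59.7 mm 5.96 contrast 69.7
t 11.2 stage y -56.95 x 0.62 z 39.0 F fwd -0.56 F [ 2.  -0.1 -0. ] w 12.9
t 11.2 tcp [ 620.5 -127.4   39. ] d [ 0.7 -5.9 -0.1] rot [ 0.59 -0.47 -0.08] F [ 1.98 -0.11 -0.01] w 12.9
```

>>> jog_arm([
  [[0, 0, 0, 0, 0, 0, 24], [0, 0, 0, 0, 0, 0, 36], [0, 0, 0, 0, 0, 0, 36], [0, 0, 0, 0, 0, 0, 36]],
])

```text
clock: 11.6
eef_pos: [0.6205, -0.1267, 0.0395]
tool_rot: [0.993, 0.114, 0.005, 0.006]
ft_force: [-0.5, -0.7, -0.4]
grip_width: 0.0361
```

```bash
python3 -c "
from h import *
st();read();to([619.8,-121.5,139])"
```

```text
t 11.6 stage y -56.23 x 0.75 z 39.5 F fwd -0.58 F [-0.5 -0.7 -0.4] w 36.1
needle deg 59.8 mm 5.97 contrast 68.6
t 11.65 tcp [ 620.5 -126.7   39.5] d [  1.3  -4.  -99.5] rot [ 0.69 -0.47  0.  ] F [ 0.25 -0.41 -0.01] w 35.5
```

>>> jog_arm([
  [[0, 0, -8, 0, 0, 0, 36], [0, 0, -10, 0, 0, 0, 36], [0, 0, -10, 0, 0, 0, 36], [0, 0, -10, 0, 0, 0, 36], [0, 0, -10, 0, 0, 0, 36]],
])

```text
clock: 12.15
eef_pos: [0.6195, -0.126, 0.091]
tool_rot: [0.993, 0.114, 0.004, 0.005]
ft_force: [0.9, -0.5, 0.1]
grip_width: 0.036
```

>>> jog_arm([
  [[0, 0, -15, 0, 0, 0, 36], [0, 0, -20, 0, 0, 0, 36], [0, 0, -20, 0, 0, 0, 36], [0, 0, -10, 0, 0, 0, 36], [0, 0, 0, 0, 0, 0, 36]],
])

```text
clock: 12.65
eef_pos: [0.6204, -0.1258, 0.1644]
tool_rot: [0.993, 0.114, 0.007, 0.006]
ft_force: [-0.2, 0.7, -0.1]
grip_width: 0.036
```

Run:
```python
from h import *
st();read()
g=dial();s=snap("side","side9.png")
a=cv2.resize(s[170:310,270:440,::-1],(437,360),interpolation=3);b=cv2.resize(g[:,:,::-1],(360,360))
cv2.imwrite("pics/fin.png",np.hstack([a,b]))
```

```text
t 12.65 stage y -55.34 x 0.88 z 164.4 F fwd 0.71 F [-0.2  0.7 -0.1] w 36.0
needle deg 59.7 mm 5.96 contrast 70.0
```

View pics/fin.png

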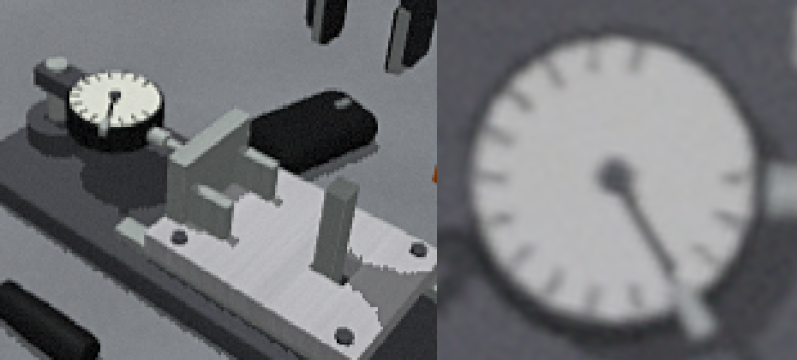

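The picture shows the needle exactly at the tab, at (690,290) in the right half. The post is free at the front of its slot, at (335,230), and the fingers are well above it. Handing in.

```bash
python3 -c "
from h import *
print(job_done());st()"
```

```text
the job is handed in; nothing more can be done
None
the job is handed in; nothing more can be done
```

The stage is set and handed in. The needle stands at the mark tab, reading about 5.96 mm pressed against the wanted 6.

- **Draw back:** I gripped the post and pulled the carriage back until the needle read zero. It was about 9 mm clear of the plunger.
- **Bring forward:** I brought it forward in small steps, reading the dial after each one. The readings never went past 6 mm.
- **Let go:** I eased the push to about 0 N, opened the fingers and lifted clear. The needle read 5.96–5.97 mm before and after letting go. In the last picture the post stands at the front of its slot. The robot's clock was near 13 s of the 61 s allowed.

**What disagreed or went unchecked:**
- **Tool height:** the reported height seemed about 38 mm lower than the cameras showed. My first close at a reported 72 mm missed the post; it shut just above the top. I went lower and gripped at a reported 39 mm.
- **Grip width:** the fingers closed to about 13 mm on the 14 mm post, but the grip held.
- **Other things on the bench:** I didn't measure the ring, mouse and screwdriver again at the end. The arm stayed away from them, and the parts of the mouse and screwdriver in the last picture looked undisturbed.

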